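Open the push-and-turn degreaser bottle over its drip tray

TASK

We are about to rinse the lock cylinder that lies on the drain grille. First push the drip tray under the grille fully home until it clicks, then open the degreaser bottle standing in its holder: press its yellow safety cap down, twist it counter-clockwise while it is down until it comes free, and lift it a few centimetres straight above the bottle. Finish while still holding the cap level and still over the bottle; leave the bottle standing in its holder and do not disturb the lock cylinder, the padlock or the yellow screwdriver.

Things in the scene. Friction and masses are not known exactly. Their poses are not given: they have to be found in the camera images.
- stand: fixed drip stand: blue sheet-steel base, 96 mm wide (y), 150 mm deep (x), steel drain grille 40 mm above the worktop. Origin on the worktop under the centre of the bottle holder (four steel corner angles, 45 mm high, at the back of the grille); +x points to its back, away from the robot; front edge at x = -100 mm
- drip_tray (a joint): slide of the steel drip tray (shallow drawer under the grille), in m: 0 = fully home, grows as it is drawn out toward the robot (the stand's -x), at most 0.085. It runs easily (about 1 N); in the last 10 mm a sprung detent resists with about 5 N, then snaps the tray home against a solid stop
- tray_handle (a point): middle of the black bar handle on the tray's front, 21 mm above the worktop: round bar 8 mm thick, 50 mm long across (the stand's y), 25 mm out from the tray's front; moves with the tray. With the tray home it is 125 mm in front of the stand's origin. Closed fingertips can push against the front of the bar
- bottle: loose square white plastic bottle with blue label, 70 x 70 mm, 180 mm tall to its mouth, 0.4 to 0.8 kg, in the stand's holder with 1.5 mm play each side, which keeps it from turning. Origin at the centre of its underside (on the grille), z up. Its shoulder slopes in from 132 mm up to the 41 mm wide neck root at 154 mm
- bottle_mouth (a point): centre of the bottle's mouth, under the cap, 180 mm above the bottle's underside, 220 mm above the worktop. The neck has a flange with two gaps, notches under it and solid stops. While the cap is locked, pulling it up lifts the whole bottle
- cap: yellow ribbed round push-and-turn cap, 47 mm in diameter, 29 mm tall, 50 g, loose part. Origin at the centre of its lower rim, z up; locked, the rim is 164 mm above the bottle's underside. A bayonet: two lugs in the cap sit in notches under the neck's flange, pushed up by a sprung disc in the cap (6.5 N locked, 10 N fully down)
- cap_top (a point): centre of the cap's top, 29 mm above its rim, with two black arrows; 233 mm above the worktop while locked. Pressed 4.5 mm or more (it bottoms at 7 mm) the cap turns counter-clockwise seen from above, never clockwise; after 60 degrees (50 to 70 will do, solid stop near 75) it lifts off with almost no force
- lock_cylinder: steel-coloured lock cylinder, 35 x 71 x 21 mm, lying loose across the front part of the stand's grille, 71 mm in front of the stand's origin; must stay there. Origin at the centre of its underside
- padlock: small brass padlock, 59 x 40 x 15 mm, lying flat and loose on the worktop to the right in front; must be left alone. Origin at the centre of its underside
- driver_yellow: yellow-handled screwdriver, 28 x 190 x 28 mm, lying loose along y on the worktop to the left in front; must be left alone. Origin at the centre of its underside
Not all that is in view belongs to the job. Several things have the shape of the cap; the one meant has the colours described above.

How it is judged:
By the outcome, as a careful person would: the job done as asked, in the order asked, and still so for the second after the job is handed in, while the arm keeps its last pose, push and grip.
It also fails if it takes over 51 s, if anything falls off the work surface, if the arm or the gripper's body presses on something with over 40 N, if the wrist force passes 120 N, or if a joint passes its speed limit or range.

ROBOT

A 6-joint arm with a two-finger parallel gripper is mounted at the origin on a cart in front of the work surface, level with it; the furniture and walls round the work are solid. World frame = base frame: x ahead of the robot, y to its left, z up, the work surface at z = 0. Lengths are in m, angles in rad, forces in N, time in s.
With the tool pointing down it reaches from about 0.375 to 0.975 m from the base axis. Payload 3.8 kg.
Tool frame: the origin (TCP) lies on the mounting face of the last link; the fingertips stand 166 mm ahead of it and the grasp point (between the pads) lies 147 mm ahead of it (env.tip_reach is the distance from the TCP to the fingertips, in m); z points along the fingers, y is the line along which they close (so a half turn about z gives the same grasp; the last joint's range is limited). The gripper opens to 88 mm and grips with 3 to 60 N. Pads are 18 mm wide; open, the fingers measure 123 mm over their backs; the gripper's body (75 mm by 187 mm) begins 45 mm behind the grasp point.
Start: joints at [-1.3, 0.264, 1.604, -0, 1.274, -0.037], TCP at [0.204, -0.643, 0.405] pointing down, gripper open.
Joint ranges: [-2.63, 2.63], [-0.94, 2.18], [0.31, 2.57], [-1.31, 4.45], [0, 2.66], [-2.55, 2.55]. Speed limits (rad/s): [2.57, 2.57, 3.14, 3.14, 3.14, 3.14].

INTERFACE

Orientations are given as a 3x3 rotation matrix whose columns are the frame's x, y, z axes.
In Python, from rig import env gives the robot as it stands. The module is installed in compiled form; this text tells all that it offers.
- The arm moves only by the tool carry_out, never from a script. Its argument "steps" is a list of rows, each a list of 6 numbers: the shift along the tool's x, y, z in mm, then the turn, a rotation vector about the tool's x, y, z in rad. In form: [[x, y, z, rx, ry, rz], ...]. A call has 1 to 20 rows; each row shifts and turns the commanded pose from where the row before left it, along the tool's axes as they then stand; what a row does not reach is not made up. A row lasts 1/8 s, in which the tool goes at most 62.5 mm and 10.7 degrees, less where a joint would pass 70% of its speed; a pose out of reach is approached as far as the arm can. A call with a gripper value outside its range is refused whole. "jaw" is the opening, from -1 (shut) to 1 (fully open), set as the call begins (left out, the last holds). The fingers move at their own pace and stop on an object; "squeeze" is the grip in N (left out, the last holds). Time passes only in rows, so rows that do not move let the fingers close. It gives the time, the measured TCP pose, the force, the opening and the grip force at its end, in the units of the state.
- env.state(): the state, without advancing time (a new reading comes with each control period).
- env.grab_frame(name): name is "scene" or "top" or "wrist"; returns the picture (384x512x3 uint8, blue, green, red); there is no depth.
- env.calibration(name): a dict with "camera_matrix" (3x3 intrinsics, pixels), "eye" and "orientation" of the camera in the world. Camera axes: x right, y up, looking along -z (the intrinsics and any distortion apply to the point x, -y, -z); pixel columns grow to the right and rows downward; lengths in m; the calibration is good to about 2 mm. A picture is of the moment at which its call begins: read the wrist's pose just before it. calibration takes no time and is no camera call; for the wrist camera it gives the pose at the moment of the call.
- env.job_done(): hands the job in; it is judged then, once.
The state is a dict: "clock": time; "joints": joint angles; "joint_vel": joint speeds; "tau": joint torques, N m; "tool_pos": TCP position; "tool_rot": TCP orientation; "force": force on the tool from outside, world axes, zero at the start; "ft_torque": the same for the moment, N m; "finger_gap": finger opening in m; "grip_force": force on a finger pad.
Only numpy, scipy, OpenCV 4.12 (cv2) and the standard library are available. Lean on these libraries where they do the work, as an engineer would, in place of code of your own. Each camera call takes 0.05 s, during which the arm holds its last target. There are 200 camera calls.

## Working session

There is one attempt and no reset: what is moved stays moved. The work goes in short steps, Python scripts to look and compute and a tool call to move; the robot and the scene stay as the last step left them, time stands still between calls to the robot, and variables do not carry over. Pictures are saved under pics/ and viewed, at most 10 in all, crops included, and the job is handed in when it is done.

Besides the shell and the picture viewer there is one more tool, called after ">>>" as name(argument=value, ...), one argument or row to a line, values as JSON. carry_out: Moves the arm, as the interface text tells. Its arguments: {"type":"object","properties":{"steps":{"type":"array","items":{"type":"array","items":{"type":"number"}}},"jaw":{"type":"number"},"squeeze":{"type":"number"}},"required":["steps"]}

```bash
mkdir -p pics; cat > h.py <<'E'
import numpy as np, cv2
from rig import env
def ray(c,u,v):
    K=np.array(c["camera_matrix"]);R=np.array(c["orientation"])
    d=np.linalg.inv(K)@np.array([u,v,1.]); d=R@np.array([d[0],-d[1],-d[2]])
    return np.array(c["eye"]),d
def plane(c,u,v,z):
    e,d=ray(c,u,v); return e+d*(z-e[2])/d[2]
def proj(c,p):
    K=np.array(c["camera_matrix"]);R=np.array(c["orientation"])
    q=R.T@(np.array(p)-np.array(c["eye"])); q=K@np.array([q[0],-q[1],-q[2]]); return q[:2]/q[2]
E
python3 - <<'E'
from h import *
np.set_printoptions(precision=4,suppress=True)
for n in ("scene","top"):
    c=env.calibration(n); print(n,{k:np.array(v).tolist() if not isinstance(v,(str,float)) else v for k,v in c.items()})
    cv2.imwrite(f"pics/{n}0.png",env.grab_frame(n))
s=env.state(); print(s["clock"],s["tool_rot"],s["force"],env.tip_reach)
E
```

```text
scene {'camera_matrix': [[376.0394670174783, 0.0, 256.0556997007064], [0.0, 376.0394670174783, 185.2077726360598], [0.0, 0.0, 1.0]], 'eye': [0.10559660351362372, 0.6090890839247983, 0.6910039331639285], 'orientation': [[-0.7759785159896181, 0.37629013908852665, -0.5062243316428866], [-0.630758641941854, -0.46411504934089837, 0.6218848419048042], [-0.0009371970005964095, 0.8018746486827181, 0.5974915643435892]]}
top {'camera_matrix': [[369.0369183896669, 0.0, 253.98834932444095], [0.0, 369.0369183896669, 192.67032343358707], [0.0, 0.0, 1.0]], 'eye': [0.432681564490448, 0.06709826410990342, 0.992799558183974], 'orientation': [[-0.003597148039577762, 0.9905603443746708, -0.13703015973979904], [-0.999991388568191, -0.003279603974576564, 0.0025430271786536464], [0.002069617221321813, 0.13703812735915294, 0.9905636114528201]]}
0.1 [[ 0.953   0.303  -0.0005]
 [ 0.303  -0.953   0.0019]
 [ 0.0001 -0.002  -1.    ]] [ 0.2643  0.0787 -0.3598] 0.166
```

View pics/scene0.png

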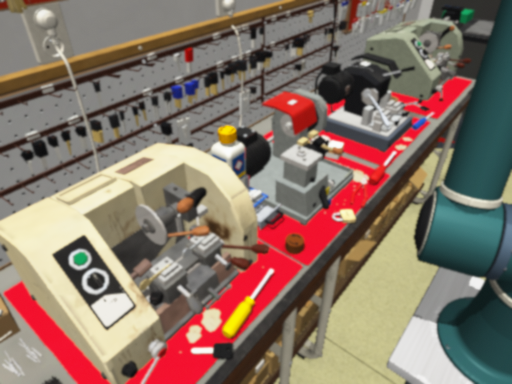

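View pics/top0.png

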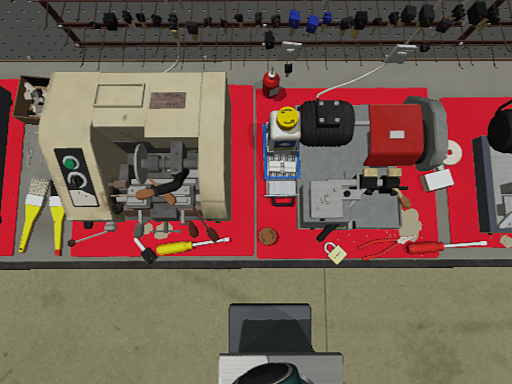

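The top view shows the yellow cap at (288,119), the stand with the cylinder at about (282,165), and the tray handle at about (283,200). The padlock is at (335,253) and the screwdriver at (190,246). Cap-shaped candidates are the yellow one at (288,119), a red one at (270,78) and a brown one at (268,236). The yellow one fits, since it sits on the white bottle with the blue label. I'll confirm it in an enlarged crop.

```bash
python3 - <<'E'
from h import *
np.set_printoptions(precision=4,suppress=True)
t=cv2.imread("pics/top0.png"); s=cv2.imread("pics/scene0.png")
a=cv2.resize(t[90:215,240:365],None,fx=4.6,fy=4.6,interpolation=cv2.INTER_CUBIC)
b=cv2.resize(s[115:240,200:242],None,fx=4.6,fy=4.6,interpolation=cv2.INTER_CUBIC)
cv2.imwrite("pics/crop1.png",np.hstack([a,b]))
for n,im,roi in (("top",t,(265,95,310,140)),("scene",s,(210,120,250,150))):
    c=env.calibration(n); hsv=cv2.cvtColor(im,cv2.COLOR_BGR2HSV)
    m=cv2.inRange(hsv,(20,120,90),(35,255,255)); x0,y0,x1,y1=roi
    k=np.zeros_like(m);k[y0:y1,x0:x1]=m[y0:y1,x0:x1]
    for q in cv2.findContours(k,0,2)[0]:
        if cv2.contourArea(q)>20:
            h=cv2.convexHull(q);(u,v),r=cv2.minEnclosingCircle(h);print(n,u,v,r,cv2.boundingRect(q),plane(c,u,v,.233))
c=env.calibration("top")
# blue parts of stand
hsv=cv2.cvtColor(t,cv2.COLOR_BGR2HSV)
m=cv2.inRange(hsv,(98,120,60),(125,255,255));k=np.zeros_like(m);k[110:215,255:315]=m[110:215,255:315]
p=cv2.findNonZero(k); r=cv2.minAreaRect(p); print(r); 
for u,v in cv2.boxPoints(r): print(u,v,plane(c,u,v,.04)[:2])
E
```

```text
top 287.0 117.0 10.816754341125488 (277, 107, 21, 21) [ 0.701  -0.0061  0.233 ]
scene 227.0 133.0 10.295730590820312 (217, 125, 20, 19) [0.6883 0.0083 0.233 ]
((280.77740478515625, 150.48973083496094), (57.81221389770508, 35.716251373291016), 87.87889862060547)
261.86166 122.2644 [0.7547 0.0429]
297.55344 120.94247 [ 0.7581 -0.0528]
299.69315 178.71506 [ 0.601  -0.0553]
264.00137 180.03699 [0.5978 0.0383]
```

View pics/crop1.png

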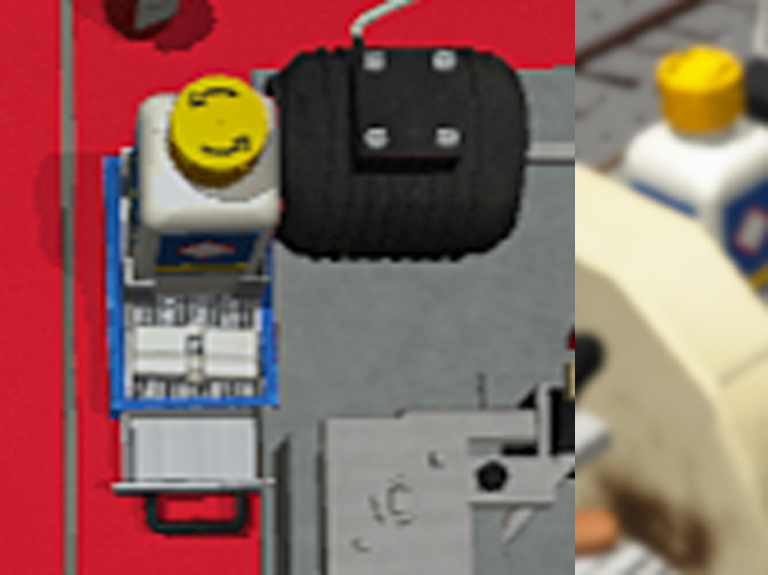

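The crop confirms it: the yellow, ribbed cap with two black arrows sits on the white, blue-labelled bottle. The tray handle bar is at crop (197,525). Next I'll measure the handle, the stand's yaw and the heights of the neighbouring machines.

```bash
python3 - <<'E'
from h import *
np.set_printoptions(precision=4,suppress=True)
c=env.calibration("top");sc=env.calibration("scene")
P=lambda x,y:(x/4.6+240-.39,y/4.6+90-.39)
for n,(x,y),z in (("FL",(113,412),.04),("FR",(277,402),.04),("BL",(108,157),.04),("barL",(150,524),.021),("barR",(244,524),.021),("cap",(220,123),.233),("padlockpix",(0,0),0)):
    print(n,plane(c,*P(x,y),z)[:2])
def tri(a,b):
    e1,d1=ray(c,*a);e2,d2=ray(sc,*b);d1/=np.linalg.norm(d1);d2/=np.linalg.norm(d2)
    s=np.linalg.lstsq(np.c_[d1,-d2],e2-e1,rcond=None)[0];p,q=e1+s[0]*d1,e2+s[1]*d2
    return (p+q)/2,np.linalg.norm(p-q)*1000
print("cap",tri((287.4,116.5),(228,130)))
print("cream",tri((228,73),(183,147)),tri((198,136),(165,190)))
print("motor",tri((333,113),(253,135)))
print("redtop",tri((370,105),(265,103)))
for z in (0,.1,.2): print(z, plane(c,270,85,z), proj(sc,plane(c,270,85,z)))
E
```

```text
FL [0.6001 0.0378]
FR [ 0.6056 -0.0557]
BL [0.7506 0.0396]
barL [0.5379 0.0164]
barR [ 0.5378 -0.0377]
cap [ 0.7024 -0.007 ]
padlockpix [0.864  0.1041]
cap (array([ 0.7019, -0.008 ,  0.2303]), np.float64(2.7575055462508105))
cream (array([0.7853, 0.106 , 0.2125]), np.float64(55.2227721172398)) (array([0.6899, 0.2026, 0.1645]), np.float64(24.798802769861947))
motor (array([ 0.7287, -0.1272,  0.1568]), np.float64(19.8315921195256))
redtop (array([ 0.7233, -0.1857,  0.2359]), np.float64(6.546727052294942))
0 [0.8775 0.0181 0.    ] [183.6215 181.7902]
0.1 [0.8327 0.0231 0.1   ] [188.8498 160.3792]
0.2 [0.7879 0.028  0.2   ] [194.972  135.3074]
```

>>> carry_out(
  steps=[
    [0, 0, 0, 0, 0, -0.18],
    [0, 0, 0, 0, 0, -0.18],
    [0, 0, 0, 0, 0, -0.18],
    [0, 0, 0, 0, 0, -0.18],
    [0, 0, 0, 0, 0, -0.18],
    [0, 0, 0, 0, 0, -0.18],
    [0, 0, 0, 0, 0, -0.18],
    [0, 0, 0, 0, 0, -0.03],
    [0, 0, 0, 0, 0, 0],
  ],
  jaw=-1,
)

```text
clock: 1.23
tool_pos: [0.2045, -0.6432, 0.4043]
tool_rot: [[-0.025, 1.0, -0.0], [1.0, 0.025, 0.001], [0.001, -0.0, -1.0]]
force: [0.1, -0.2, 0.3]
finger_gap: 0.001
grip_force: 0.0
```

The measurements agree: cap top at z≈0.230 (expected 0.233), stand front 99 mm ahead of the origin (expected 100), tray out about 39 mm, yaw about 0.025 rad. Moving in front of the handle.

>>> carry_out(
  steps=[
    [45, 17, 0, 0, 0, 0],
    [45, 17, 0, 0, 0, 0],
    [45, 17, 0, 0, 0, 0],
    [45, 17, 0, 0, 0, 0],
    [45, 17, 0, 0, 0, 0],
    [45, 17, 0, 0, 0, 0],
    [45, 17, 0, 0, 0, 0],
    [45, 17, 0, 0, 0, 0],
    [45, 17, 0, 0, 0, 0],
    [45, 17, 0, 0, 0, 0],
    [45, 17, 0, 0, 0, 0],
    [45, 17, 0, 0, 0, 0],
    [45, 17, 0, 0, 0, 0],
    [45, 20, 0, 0, 0, 0],
    [0, 0, 0, 0, 0, 0],
    [0, 0, 0, 0, 0, 0],
  ],
)

```text
clock: 3.22
tool_pos: [0.4282, -0.0071, 0.4046]
tool_rot: [[-0.027, 1.0, -0.001], [1.0, 0.027, -0.001], [-0.001, -0.001, -1.0]]
force: [0.2, -0.2, 0.5]
finger_gap: 0.0003
grip_force: 0.0
```

>>> carry_out(
  steps=[
    [0, 28, 0, 0, 0, 0],
    [0, 28, 0, 0, 0, 0],
    [0, 0, 40, 0, 0, 0],
    [0, 0, 40, 0, 0, 0],
    [0, 0, 40, 0, 0, 0],
    [0, 0, 40, 0, 0, 0],
    [0, 0, 30, 0, 0, 0],
    [0, 0, 20, 0, 0, 0],
    [0, 0, 13, 0, 0, 0],
    [0, 0, 0, 0, 0, 0],
    [0, 0, 0, 0, 0, 0],
  ],
)

```text
clock: 4.6
tool_pos: [0.4849, -0.006, 0.1826]
tool_rot: [[-0.026, 1.0, 0.001], [1.0, 0.026, -0.0], [-0.0, 0.001, -1.0]]
force: [-0.2, -0.7, 0.2]
finger_gap: 0.0004
grip_force: 0.0
```

```bash
python3 - <<'E'
from h import *
t=env.grab_frame("top");cv2.imwrite("pics/top1.png",cv2.resize(t[90:265,230:360],None,fx=3.4,fy=3.4,interpolation=cv2.INTER_CUBIC))
E
```

```text
(no output)
```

View pics/top1.png

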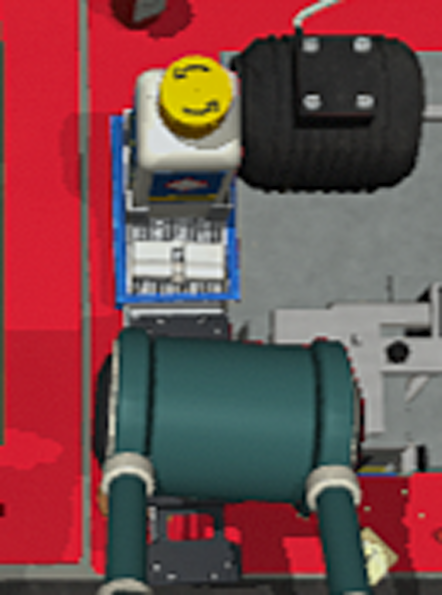

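The picture shows the arm clear of everything, with the wrist link over the handle. Before sliding forward I'll check the height of the vise on the right against the wrist link.

```bash
python3 - <<'E'
from h import *
np.set_printoptions(precision=3,suppress=True)
c=env.calibration("top");sc=env.calibration("scene")
for n,p in (("vise left-back",(309.6,181)),("vise left-front",(310,218)),("black stud",(346.5,194))):
    for z in (.05,.1,.15,.2): q=plane(c,*p,z);print(n,q,proj(sc,q))
s=cv2.imread("pics/scene0.png");cv2.imwrite("pics/crop2.png",cv2.resize(s[80:240,210:390],None,fx=3.5,fy=3.5,interpolation=cv2.INTER_CUBIC))
E
```

```text
vise left-back [ 0.593 -0.08   0.05 ] [276.179 189.096]
vise left-back [ 0.585 -0.072  0.1  ] [277.559 176.963]
vise left-back [ 0.576 -0.064  0.15 ] [279.049 163.864]
vise left-back [ 0.568 -0.056  0.2  ] [280.663 149.679]
vise left-front [ 0.497 -0.078  0.05 ] [304.592 202.961]
vise left-front [ 0.494 -0.071  0.1  ] [305.539 190.001]
vise left-front [ 0.49  -0.063  0.15 ] [306.559 176.034]
vise left-front [ 0.487 -0.055  0.2  ] [307.663 160.935]
black stud [ 0.559 -0.174  0.05 ] [304.889 178.383]
black stud [ 0.552 -0.161  0.1  ] [305.755 166.872]
black stud [ 0.545 -0.148  0.15 ] [306.69  154.428]
black stud [ 0.539 -0.136  0.2  ] [307.704 140.933]
```

View pics/crop2.png

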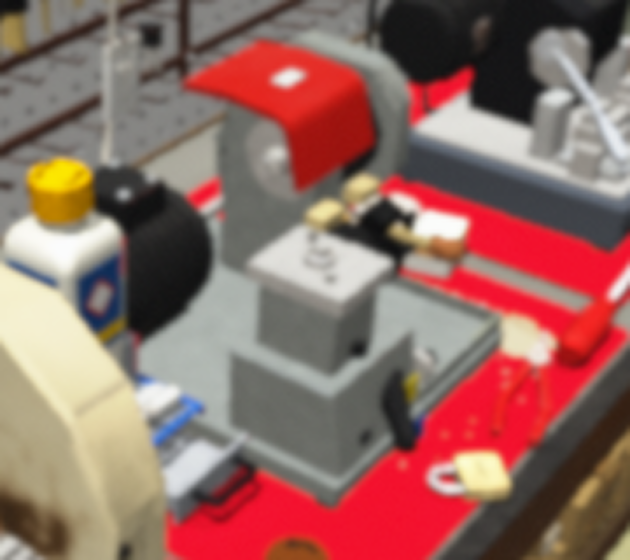

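The vise's top plate is at z≈0.177 with its left edge at y≈-0.059. The gripper body's right edge is at y≈-0.043 and the wrist link is above z≈0.2, so forward is clear. Pushing the tray.

>>> carry_out(
  steps=[
    [0, 8, 0, 0, 0, 0],
    [0, 8, 0, 0, 0, 0],
    [0, 8, 0, 0, 0, 0],
    [0, 6, 0, 0, 0, 0],
    [0, 6, 0, 0, 0, 0],
    [0, 6, 0, 0, 0, 0],
    [0, 6, 0, 0, 0, 0],
    [0, 0, 0, 0, 0, 0],
  ],
)

```text
clock: 5.65
tool_pos: [0.533, -0.0042, 0.1818]
tool_rot: [[-0.027, 1.0, 0.001], [1.0, 0.027, 0.0], [-0.0, 0.001, -1.0]]
force: [-0.9, 0.3, -0.0]
finger_gap: 0.0001
grip_force: 0.0
```

>>> carry_out(
  steps=[
    [0, 5, 0, 0, 0, 0],
    [0, 5, 0, 0, 0, 0],
    [0, 3, 0, 0, 0, 0],
    [0, 3, 0, 0, 0, 0],
    [0, 2, 0, 0, 0, 0],
    [0, 2, 0, 0, 0, 0],
  ],
)

```text
clock: 6.4
tool_pos: [0.5517, -0.0037, 0.1815]
tool_rot: [[-0.027, 1.0, -0.003], [1.0, 0.027, -0.0], [-0.0, -0.003, -1.0]]
force: [-4.8, -0.3, 3.7]
finger_gap: 0.0003
grip_force: 2.3
```

>>> carry_out(
  steps=[
    [0, 2, 0, 0, 0, 0],
    [0, 2, 0, 0, 0, 0],
    [0, 2, 0, 0, 0, 0],
  ],
)

```text
clock: 6.78
tool_pos: [0.5592, -0.0034, 0.1821]
tool_rot: [[-0.027, 1.0, 0.002], [1.0, 0.027, 0.0], [0.0, 0.002, -1.0]]
force: [0.3, 0.3, -0.1]
finger_gap: 0.0003
grip_force: 0.0
```

>>> carry_out(
  steps=[
    [0, 1.5, 0, 0, 0, 0],
    [0, 1.5, 0, 0, 0, 0],
    [0, 0, 0, 0, 0, 0],
  ],
)

```text
clock: 7.15
tool_pos: [0.5608, -0.0034, 0.1817]
tool_rot: [[-0.027, 1.0, -0.002], [1.0, 0.027, 0.0], [0.0, -0.002, -1.0]]
force: [-5.9, 0.0, 4.0]
finger_gap: 0.0004
grip_force: 2.6
```

>>> carry_out(
  steps=[
    [0, 2, 0, 0, 0, 0],
    [0, 0, 0, 0, 0, 0],
  ],
)

```text
clock: 7.4
tool_pos: [0.5615, -0.0033, 0.1817]
tool_rot: [[-0.027, 1.0, -0.006], [1.0, 0.027, 0.0], [0.0, -0.006, -1.0]]
force: [-11.0, -1.0, 9.6]
finger_gap: 0.0004
grip_force: 5.5
```

The stop is solid at 11 N, so the tray is home. Backing off, rising, turning for the cap grasp and opening the jaw.

>>> carry_out(
  steps=[
    [0, -20, 0, 0, 0, 0],
    [0, -20, 0, 0, 0, 0],
    [0, 0, -40, 0, 0, 0],
    [0, 0, -40, 0, 0, 0],
    [0, 0, -40, 0, 0, 0],
    [0, 0, -40, 0, 0, 0],
    [0, 0, -40, 0, 0, 0],
    [0, 0, -40, 0, 0, 0],
    [0, 0, -40, 0, 0, 0],
    [0, 0, 0, 0, 0, 0.17],
    [0, 0, 0, 0, 0, 0.17],
    [0, 0, 0, 0, 0, 0.17],
    [0, 0, 0, 0, 0, 0],
    [0, 0, 0, 0, 0, 0],
  ],
  jaw=0.7,
)

```text
clock: 9.15
tool_pos: [0.5234, -0.0044, 0.4617]
tool_rot: [[0.462, 0.887, 0.0], [0.887, -0.462, 0.0], [0.0, 0.0, -1.0]]
force: [0.4, 0.2, 0.0]
finger_gap: 0.0749
grip_force: 0.0
```

```bash
python3 - <<'E'
from h import *
np.set_printoptions(precision=4,suppress=True)
s=env.state();cw=env.calibration("wrist");w=env.grab_frame("wrist");t=env.grab_frame("top")
print(s["tool_pos"],s["tool_rot"],s["finger_gap"],np.array(cw["eye"]))
a=cv2.resize(t[90:240,225:355],(416,480),interpolation=cv2.INTER_CUBIC)
b=cv2.resize(w,(384,288));cv2.imwrite("pics/v2.png",np.hstack([a,cv2.copyMakeBorder(b,0,192,0,0,0)]))
for n,im,c in (("wrist",w,cw),("top",t,env.calibration("top"))):
    m=cv2.inRange(cv2.cvtColor(im,cv2.COLOR_BGR2HSV),(20,120,90),(35,255,255))
    for q in cv2.findContours(m,0,2)[0]:
        if cv2.contourArea(q)>150:
            (u,v),r=cv2.minEnclosingCircle(q);print(n,u,v,r,cv2.boundingRect(q),plane(c,u,v,.233))
E
```

```text
[ 0.5234 -0.0044  0.4617] [[ 0.4619  0.8869  0.0004]
 [ 0.8869 -0.4619  0.    ]
 [ 0.0002  0.0003 -1.    ]] 0.07494821226863314 [0.5564 0.0618 0.4412]
wrist 499.8662414550781 84.1146469116211 38.74875259399414 (478, 47, 34, 76) [ 0.6931 -0.0001  0.233 ]
wrist 85.10267639160156 11.401785850524902 15.914566993713379 (74, 0, 27, 24) [0.4882 0.1525 0.233 ]
top 173.5 245.5 17.846668243408203 (156, 241, 36, 14) [0.4297 0.2295 0.233 ]
top 57.355262756347656 226.90789794921875 21.22330093383789 (50, 206, 15, 43) [0.4683 0.4685 0.233 ]
top 27.887754440307617 228.56121826171875 24.730499267578125 (19, 204, 22, 49) [0.4651 0.5285 0.233 ]
```

View pics/v2.png

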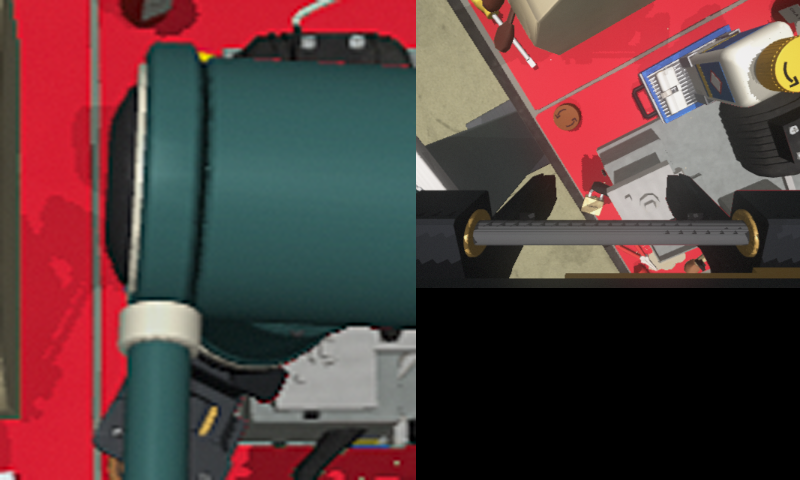

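The wrist view shows the tray closed, with the handle close against the stand, and the cylinder in place. The cap is at the right edge of the frame, so I'll move partway and measure it again.

>>> carry_out(
  steps=[
    [15, 30, 0, 0, 0, 0],
    [15, 30, 0, 0, 0, 0],
    [15, 30, 0, 0, 0, 0],
    [0, 0, 0, 0, 0, 0],
    [0, 0, 0, 0, 0, 0],
  ],
)

```text
clock: 9.88
tool_pos: [0.6234, -0.0064, 0.4613]
tool_rot: [[0.464, 0.886, -0.002], [0.886, -0.464, 0.0], [-0.001, -0.001, -1.0]]
force: [-0.3, 0.9, -0.2]
finger_gap: 0.0752
grip_force: 0.0
```

```bash
python3 - <<'E'
from h import *
np.set_printoptions(precision=4,suppress=True)
s=env.state();c=env.calibration("wrist");w=env.grab_frame("wrist")
print(s["tool_pos"])
m=cv2.inRange(cv2.cvtColor(w,cv2.COLOR_BGR2HSV),(20,120,90),(35,255,255));m=cv2.morphologyEx(m,cv2.MORPH_CLOSE,np.ones((9,9)))
cs=cv2.findContours(m,0,2)[0];q=max(cs,key=cv2.contourArea)
print(cv2.boundingRect(q),cv2.minEnclosingCircle(q))
from scipy.optimize import least_squares
# silhouette hull of a cylinder (given size) -> centre offset by comparing extreme-hull centroid
H=cv2.convexHull(q)
def cen(p):
    a=np.linspace(0,2*np.pi,60)
    P=[proj(c,[p[0]+.0235*np.cos(x),p[1]+.0235*np.sin(x),z]) for z in (.204,.233) for x in a]
    M=cv2.moments(cv2.convexHull(np.float32(P)));return np.array([M["m10"],M["m01"]])/M["m00"],M["m00"]
M=cv2.moments(H);g=np.array([M["m10"],M["m01"]])/M["m00"]
r=least_squares(lambda p:cen(p)[0]-g,[.70,-.007]);print("cap",r.x,"area",M["m00"],cen(r.x)[1])
cv2.imwrite("pics/w3.png",w)
E
```

```text
[ 0.6234 -0.0064  0.4613]
(330, 119, 70, 70) ((365.11187744140625, 153.78787231445312), 35.84503936767578)
cap [ 0.7029 -0.0068] area 3685.5 4514.521955104778
```

View pics/w3.png

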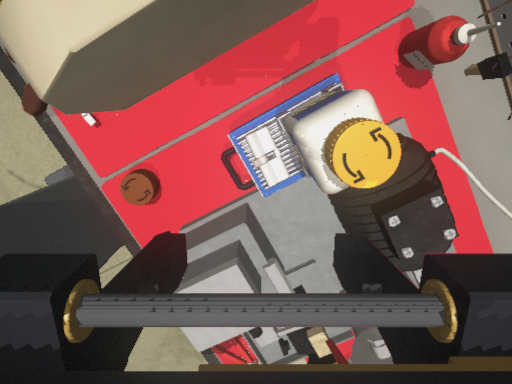

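The wrist view shows the yellow cap at (365,154). The two independent estimates agree: about (0.7025, -0.007) m. The brown cap at (139,186) and the red bottle at (435,42) are distractors. Moving over the cap and descending.

>>> carry_out(
  steps=[
    [12, 23.5, 0, 0, 0, 0],
    [12, 23.5, 0, 0, 0, 0],
    [12, 23.5, 0, 0, 0, 0],
    [0, 0, 0, 0, 0, 0],
    [0, 0, 25, 0, 0, 0],
    [0, 0, 25, 0, 0, 0],
    [0, 0, 20, 0, 0, 0],
    [0, 0, 12, 0, 0, 0],
    [0, 0, 7, 0, 0, 0],
    [0, 0, 0, 0, 0, 0],
    [0, 0, 0, 0, 0, 0],
  ],
)

```text
clock: 11.3
tool_pos: [0.7035, -0.0073, 0.3737]
tool_rot: [[0.464, 0.886, 0.002], [0.886, -0.464, -0.0], [0.001, 0.001, -1.0]]
force: [-0.4, -0.6, 0.4]
finger_gap: 0.0747
grip_force: 0.0
```

>>> carry_out(
  steps=[
    [0, 0, 0, 0, 0, 0],
    [0, 0, 0, 0, 0, 0],
    [0, 0, 0, 0, 0, 0],
    [0, 0, 0, 0, 0, 0],
    [0, 0, 0, 0, 0, 0],
    [0, 0, 0, 0, 0, 0],
  ],
  jaw=-1,
  squeeze=35,
)

```text
clock: 12.05
tool_pos: [0.7031, -0.0071, 0.3729]
tool_rot: [[0.464, 0.886, -0.0], [0.886, -0.464, 0.0], [0.0, -0.0, -1.0]]
force: [-1.2, 1.0, 1.7]
finger_gap: 0.0461
grip_force: 35.0
```

>>> carry_out(
  steps=[
    [0, 0, 2, 0, 0, 0],
    [0, 0, 2, 0, 0, 0],
    [0, 0, 2, 0, 0, 0],
    [0, 0, 2, 0, 0, 0],
    [0, 0, 0, 0, 0, 0],
  ],
)

```text
clock: 12.68
tool_pos: [0.7035, -0.0071, 0.3671]
tool_rot: [[0.464, 0.886, 0.003], [0.886, -0.464, 0.0], [0.001, 0.002, -1.0]]
force: [-2.6, 1.1, 9.3]
finger_gap: 0.0463
grip_force: 35.0
```

>>> carry_out(
  steps=[
    [0, 0, 1.5, 0, 0, 0],
    [0, 0, 0.5, 0, 0, 0],
    [0, 0, 0, 0, 0, -0.1],
    [0, 0, 0, 0, 0, -0.1],
    [0, 0, 0, 0, 0, -0.1],
    [0, 0, 0, 0, 0, 0],
  ],
)

```text
clock: 13.42
tool_pos: [0.7037, -0.007, 0.3658]
tool_rot: [[0.181, 0.983, 0.004], [0.983, -0.181, 0.0], [0.001, 0.004, -1.0]]
force: [-1.8, 1.6, 9.5]
finger_gap: 0.0461
grip_force: 35.0
```

```bash
python3 - <<'E'
from h import *
s=env.state();print(s["ft_torque"],s["force"],s["joints"])
cv2.imwrite("pics/w4.png",env.grab_frame("wrist"))
E
```

```text
[0.17123608 0.44223919 0.10844833] [-1.75236581  1.61984154  9.53750829] [-4.54995078e-02  3.40119165e-01  1.57864766e+00  4.36179624e-04
  1.21893914e+00  1.36401831e-01]
```

View pics/w4.png

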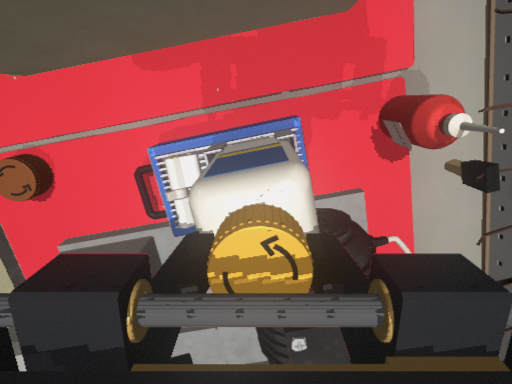

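The wrist picture shows the cap held between the fingers at about (260,265). Its arrows keep their place relative to the fingers, so it is turning with them. Continuing to about 60°.

>>> carry_out(
  steps=[
    [0, 0, 0, 0, 0, -0.1],
    [0, 0, 0, 0, 0, -0.1],
    [0, 0, 0, 0, 0, -0.1],
    [0, 0, 0, 0, 0, -0.1],
    [0, 0, 0, 0, 0, -0.1],
    [0, 0, 0, 0, 0, -0.1],
    [0, 0, 0, 0, 0, -0.1],
    [0, 0, 0, 0, 0, -0.05],
    [0, 0, 0, 0, 0, 0],
    [0, 0, 0, 0, 0, 0],
  ],
)

```text
clock: 14.72
tool_pos: [0.7041, -0.0071, 0.3659]
tool_rot: [[-0.537, 0.843, 0.005], [0.843, 0.537, 0.0], [-0.003, 0.005, -1.0]]
force: [-1.8, 1.5, 9.2]
finger_gap: 0.046
grip_force: 35.0
```

>>> carry_out(
  steps=[
    [0, 0, -3, 0, 0, 0],
    [0, 0, -3, 0, 0, 0],
    [0, 0, -3, 0, 0, 0],
    [0, 0, -3, 0, 0, 0],
    [0, 0, -3, 0, 0, 0],
    [0, 0, 0, 0, 0, 0],
  ],
)

```text
clock: 15.48
tool_pos: [0.703, -0.0074, 0.3772]
tool_rot: [[-0.537, 0.844, -0.001], [0.844, 0.537, -0.0], [0.0, -0.001, -1.0]]
force: [-0.8, 0.7, -0.8]
finger_gap: 0.046
grip_force: 35.0
```

>>> carry_out(
  steps=[
    [0, 0, -6, 0, 0, 0],
    [0, 0, -6, 0, 0, 0],
    [0, 0, -7, 0, 0, 0],
    [0, 0, -7, 0, 0, 0],
    [0, 0, -7, 0, 0, 0],
    [0, 0, -7, 0, 0, 0],
    [0, 0, -5, 0, 0, 0],
    [0, 0, 0, 0, 0, 0],
    [0, 0, 0, 0, 0, 0],
    [0, 0, 0, 0, 0, 0],
    [0, 0, 0, 0, 0, 0],
  ],
)

```text
clock: 16.85
tool_pos: [0.7031, -0.0072, 0.4223]
tool_rot: [[-0.537, 0.844, -0.001], [0.844, 0.537, 0.0], [0.0, -0.0, -1.0]]
force: [0.6, 0.9, 0.1]
finger_gap: 0.0464
grip_force: 35.0
```

```bash
python3 - <<'E'
from h import *
s=env.state();print(s["force"],s["joint_vel"])
w=env.grab_frame("wrist");a=env.grab_frame("scene")
cv2.imwrite("pics/v5.png",np.hstack([cv2.resize(w,(400,300)),cv2.resize(a[90:240,180:380],(400,300),interpolation=cv2.INTER_CUBIC)]))
E
```

```text
[0.57965937 0.91115767 0.1445629 ] [-0.00044958 -0.00050242 -0.00090982  0.00037197 -0.00099069 -0.00059982]
```

View pics/v5.png

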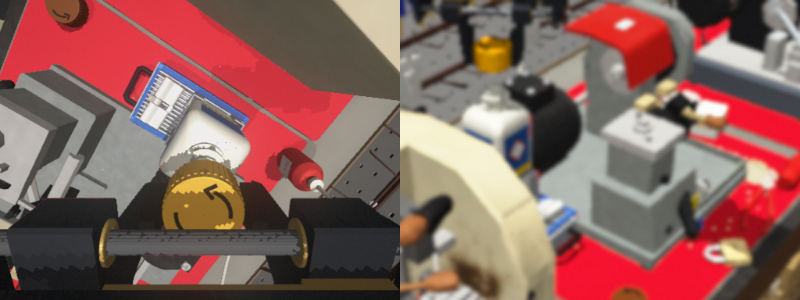

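The pictures show the cap held level above the open bottle, in the scene view at (492,52) over the mouth at (490,95). The bottle is in its holder, the tray is home, and the cylinder and padlock are in place.

```bash
python3 -c "
from rig import env
print(env.job_done())"
```

```text
the job is handed in; nothing more can be done
None
```

The job is handed in, with no verdict returned: the tray is pushed fully home, and the yellow cap is unlocked and held level about 3 cm above the mouth of the bottle, which still stands in its holder. The cylinder and padlock look undisturbed; the arm never went near the screwdriver, but I did not recheck it in the last pictures.

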